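# Clamp a six-sided holding bar in its cam-lock cradle, yellow flat up

## Robot

A 6-joint arm with a two-finger parallel gripper is mounted at the origin on a cart in front of the work surface, level with it; the furniture and walls round the work are solid. World frame = base frame: x ahead of the robot, y to its left, z up, the work surface at z = 0. Lengths are in m, angles in rad, forces in N, time in s.
With the tool pointing down it reaches from about 0.275 to 0.825 m from the base axis. Payload 5.2 kg.
Tool frame: the origin (TCP) lies between the finger pads; the fingertips stand 22 mm ahead of it and the grasp point (between the pads) lies 3 mm ahead of it (robot.tips_ahead is the distance from the TCP to the fingertips, in m); y points along the fingers, z is the direction in which the jaws open and shut, and the axes are right-handed (so a half turn about y gives the same grasp; the last joint's range is limited). The gripper opens to 93 mm and grips with 3 to 60 N. Pads are 15 mm wide; open, the fingers measure 128 mm over their backs; the gripper's body (75 mm by 188 mm) begins 65 mm behind the grasp point.
Start: joints at [1.129, 0.259, 1.535, -0, 1.348, -0.203], TCP at [0.13, 0.534, 0.241] pointing down, gripper open.
Joint ranges: [-3.14, 3.14], [-0.91, 2.08], [0.19, 2.58], [-1.22, 4.36], [0.22, 2.71], [-3.12, 3.12]. Speed limits (rad/s): [2.57, 2.57, 3.14, 3.14, 3.14, 3.14].

## Interface

Orientations are given as a unit quaternion [w, x, y, z].
In Python, from cell import robot, effector, state, snapshot, get_calibration, models gives the robot as it stands. Calls block until the motion is done:
- robot.move_pose(position, orientation): joint-space move of the TCP to a pose.
- robot.move_l(position, rot=None, velocity=0.15, until_force=None): straight line of the TCP; rot=None keeps the orientation; velocity is the mean speed in m/s. With until_force (N) it stops when the force on the tool has changed by that much, and returns True; else False.
- robot.move_joints(angles): joint-space move.
- effector.gripper_to(opening): finger opening in m; the grip force is fixed at half the most; returns when the fingers have stopped.
- robot.dwell(seconds).
- robot.ik(position, orientation): joint angles nearest the present ones, or None.
- state(): the state.
- snapshot(name): name is "side" or "top"; returns the picture (420x560x3 uint8, red, green, blue); there is no depth.
- get_calibration(name): a dict with "intrinsics" (3x3 intrinsics, pixels), "k1" (the pictures are not rectified: a ray, as slopes to the right and down, at radius r is drawn at 1 + k1 r^2 times it, then the intrinsics apply), "world_to_cam" (4x4, takes a point from world to camera coordinates). Camera axes: x right, y up, looking along -z (the intrinsics and any distortion apply to the point x, -y, -z); pixel columns grow to the right and rows downward; lengths in m; the calibration is good to about 2 mm. A picture is of the moment at which its call begins. get_calibration takes no time and is no camera call.
A pose or a line that the arm cannot do raises robot.PlanningError and nothing moves.
- robot.job_done(): hands the job in, once; it reports no verdict.
Trained networks look in the newest picture that a camera, given by its name, has taken for a name from the list of things; names that differ only in an ending like _2 or _b are one class to them, and where a whole thing is asked for, a point or a joint stands for the part that bears it (a point fixed in the world has none). Each returns a list of dicts, best first, with "score" (0 to 1); they miss things now and then, are a little off and sometimes report something else, mostly with a low value. They report only what shows in the picture. A call takes as long as a camera call.
- models.cut_out(camera, target): "mask" (420x560 bool, what is visible of it) and "rect" ([left, top, right, bottom] in pixels, round what is visible of it).
- models.pinpoint(camera, target): "point" ([column, row] in pixels: a listed point, or the origin of a listed thing).
The state is a dict: "time_s": time; "joints": joint angles; "joint_vel": joint speeds; "tau": joint torques, N m; "ee_pos": TCP position; "tcp_rot": TCP orientation; "force": force on the tool from outside, world axes, zero at the start; "ft_torque": the same for the moment, N m; "finger_gap": finger opening in m.
Only numpy, scipy, OpenCV 4.12 (cv2) and the standard library are available. Lean on these libraries where they do the work, as an engineer would, in place of code of your own. Each camera call takes 0.05 s, during which the arm holds its last target. There are 200 camera calls.

## Task

Set up the six-sided holding bar for the next soldering job: open the cam lock of the blue cradle, lay the bar with the yellow flat in the cradle so that the yellow flat faces up and its ball-ended bolt sits in the cam's mouth, then turn the cam half a turn clockwise (seen from above) to its locked stop so that it draws the bar tight against the end plate. Leave the blue-marked bar and the other things on the bench where they are.

Things in the scene. Friction and masses are not known exactly. Their poses are not given: they have to be found in the camera images.
- bar: loose aluminium hexagonal prism, about 0.45 kg, 140 mm long, 44 mm across flats (flats 25, corners 51 mm), one flat painted yellow, bare metal otherwise, dark pockets on all. Origin mid-bar on the long axis, 22 above the flat it lies on. x: along the bar to its bolt; z: out of the yellow flat. Starts turned +60 deg about its x: yellow looks to the upper right, seen with the bolt pointing away
- bar_ball (a point): centre of the 18 mm ball at the end of the bar's draw bolt, on the bar's long axis, 102.6 mm from the bar's origin (32.6 mm beyond its +x end face). The neck behind it is 8 mm thick. Round, so it enters the cam with any flat of the bar up
- cradle: blue clamping cradle screwed to the bench; base plate 224 x 84 x 10 mm reaching from x = -140 to +84 mm. Origin on the bench top below the front face of the upright end plate; x runs from the saddles to the cam, z up. A seated bar has its axis at y = 0, z = 46 mm; its origin is at x = -78 mm when its end just touches the sprung pins and at x = -70 mm when drawn tight against the end plate
- saddles (a point): point midway between the two saddles, at cradle x = -86, z = 46 mm, on the seated bar's axis. Slick plastic saddles, 12 mm thick, centred 42 mm before and behind it, with 72 mm free between them for fingers. Open above: 29 mm floor at z = 24 mm, 60 deg sides along the bar's lower flats, upright from z = 44 with 1 mm play at the corners, flared to 62 mm wide at z = 57 mm
- end_plate (a point): front face of the end plate (8 mm thick, 64 mm tall), on the bar's axis. A 30 mm slot, open above, lets the ball through. Two brass pins stand 8 mm out of the face and push the bar back (1.5 N at touch, 5.5 N pressed in). The cam starts 10 mm past the face and covers the bolt's way from above: lower the bar with its origin at cradle x = -102 mm or farther back, then slide it to the pins
- cam (a joint): turn of the steel cam lock about its upright axis, rad, growing clockwise seen from above. 0 = open stop: mouth faces the bar, the ball can slide in (below about 0.15 is open enough). 3.14 = locked stop: the hooks pass behind the ball and draw it 8 mm in, fully from about 2.7. Starts part closed, 0.5 to 1.1, barring the way. Stays where left; 0.1 Nm free, up to 0.5 Nm drawing
- cam_grip (a point): middle of the cam's red wing grip, on the cam axis, 44 mm past the end plate's face, 79 mm above the bench. The wing is a bar 14 mm thick, 66 to 92 mm above the bench, reaching 38 mm from the axis at its long end (white line on top) and 26 mm at the other. The long end lies along the cradle's +x at cam 0 and points at the bar when locked. This point's x axis runs to the long end
- spare_bar: the other six-sided bar, same size and shape as the first but with its painted flat blue: a bystander, not to be used
- flux_bottle: small brown-red dropper bottle standing, 32 mm across, 102 mm tall; origin at the centre of its base
- ipa_bottle: white dropper bottle with a blue cap standing, 44 mm across, 134 mm tall; origin at the centre of its base
- solder_spool: spool of solder wire with green flanges, 54 mm across, 30 mm tall; origin at the centre of the underside
- tape_roll: roll of black tape lying flat, 55 mm across, 19 mm tall; origin at the centre of the underside

How it is judged:
By the outcome, as a careful person would: the job done as asked, in the order asked, and still so for the second after the job is handed in, with the robot touching nothing.
It also fails if it takes over 67 s, if anything falls off the work surface, if the arm or the gripper's body presses on something with over 40 N, if the wrist force passes 120 N, or if a joint passes its speed limit or range.

## Working session

There is one attempt and no reset: what is moved stays moved. The work goes in short steps, each a Python script; the robot and the scene stay as the last script left them, time stands still between calls to the robot, and variables do not carry over. Pictures are saved under pics/ and viewed, about 8 in all and at most 12, crops included, and the job is handed in when it is done.

```bash
ls; mkdir -p pics; cat > h.py <<'E'
import numpy as np, cv2
from cell import robot, effector, state, snapshot, get_calibration, models
from scipy.spatial.transform import Rotation as R
def cal(n):
    c=get_calibration(n); return np.array(c["intrinsics"]),c["k1"],np.array(c["world_to_cam"])
def proj(n,P):
    K,k1,T=cal(n); P=np.atleast_2d(P); p=P@T[:3,:3].T+T[:3,3]
    s=np.c_[p[:,0],-p[:,1]]/(-p[:,2:3]); r2=(s**2).sum(1,keepdims=True); s=s*(1+k1*r2)
    return s@K[:2,:2].T+K[:2,2]
def ray(n,px):
    K,k1,T=cal(n); d=np.linalg.solve(K[:2,:2],np.array(px,float)-K[:2,2]); s=d.copy()
    for _ in range(20): s=d/(1+k1*(s@s))
    v=T[:3,:3].T@np.array([s[0],-s[1],-1.]); o=-T[:3,:3].T@T[:3,3]
    return o,v/np.linalg.norm(v)
def onz(n,px,z):
    o,v=ray(n,px); return o+v*(z-o[2])/v[2]
def tri(a,b):
    A=np.zeros((3,3));y=np.zeros(3)
    for o,v in (a,b):
        M=np.eye(3)-np.outer(v,v);A+=M;y+=M@o
    return np.linalg.solve(A,y)
def save(n,f,s=1.4,crop=None):
    im=snapshot(n)
    if crop: im=im[crop[1]:crop[3],crop[0]:crop[2]]
    cv2.imwrite(f,cv2.resize(im[:,:,::-1],None,fx=s,fy=s,interpolation=cv2.INTER_CUBIC)); return im
def down(yaw):  # tool x down, z (jaw axis) horizontal at yaw
    x=np.array([0,0,-1.]); z=np.array([np.cos(yaw),np.sin(yaw),0]); y=np.cross(z,x)
    q=R.from_matrix(np.c_[x,y,z]).as_quat(); return [q[3],q[0],q[1],q[2]]
E
python3 - <<'E'
from h import *
s=state(); print(s["tcp_rot"],s["ee_pos"],s["time_s"])
for n in("top","side"): save(n,f"pics/{n}0.png")
for t in["bar","bar_ball","cradle","saddles","end_plate","cam_grip","spare_bar","flux_bottle","ipa_bottle","solder_spool","tape_roll"]:
    r={n:models.pinpoint(n,t) for n in("top","side")}
    for n in r: print(t,n,[(np.round(d["point"]),round(d["score"],2)) for d in r[n][:3]])
    if r["top"] and r["side"]: print("   ",tri(ray("top",r["top"][0]["point"]),ray("side",r["side"][0]["point"])).round(4))
E
```

```text
pics
[-0.70145371  0.7026908  -0.08442927  0.08402397] [0.12984837 0.53392862 0.23981907] 0.0
bar top [(array([348., 247.]), 0.62)]
bar side [(array([310., 181.]), 0.95)]
    [ 0.5025 -0.3069  0.0389]
bar_ball top [(array([363., 208.]), 0.59), (array([225., 277.]), 0.29)]
bar_ball side [(array([272., 182.]), 0.59), (array([363., 278.]), 0.26)]
    [ 0.5988 -0.3527  0.0096]
cradle top [(array([272., 216.]), 0.72)]
cradle side [(array([286., 241.]), 0.97)]
    [ 0.5791 -0.1184  0.0052]
saddles top [(array([270., 248.]), 0.57), (array([272., 216.]), 0.51)]
saddles side [(array([318., 222.]), 0.62)]
    [ 0.502  -0.1144  0.0622]
end_plate top [(array([274., 215.]), 0.88), (array([299., 150.]), 0.73)]
end_plate side [(array([285., 229.]), 0.68)]
    [ 0.5802 -0.1229  0.0394]
cam_grip top [(array([273., 194.]), 0.95), (array([362., 207.]), 0.74)]
cam_grip side [(array([262., 215.]), 0.6)]
    [ 0.6296 -0.1231  0.0805]
spare_bar top [(array([192., 248.]), 0.64)]
spare_bar side [(array([335., 302.]), 0.64), (array([260., 213.]), 0.22)]
    [0.4969 0.0867 0.0192]
flux_bottle top [(array([211., 179.]), 0.64)]
flux_bottle side [(array([245., 297.]), 0.63)]
    [0.6752 0.0441 0.0024]
ipa_bottle top [(array([325., 181.]), 0.82)]
ipa_bottle side [(array([246., 210.]), 0.77)]
    [ 0.6705 -0.2551 -0.0035]
solder_spool top [(array([298., 148.]), 0.58)]
solder_spool side [(array([206., 230.]), 0.91)]
    [ 0.7636 -0.1878 -0.0102]
tape_roll top [(array([228., 277.]), 0.73)]
tape_roll side [(array([365., 276.]), 0.87), (array([284., 241.]), 0.54)]
    [ 0.4203 -0.0021 -0.0017]
```

View pics/top0.png

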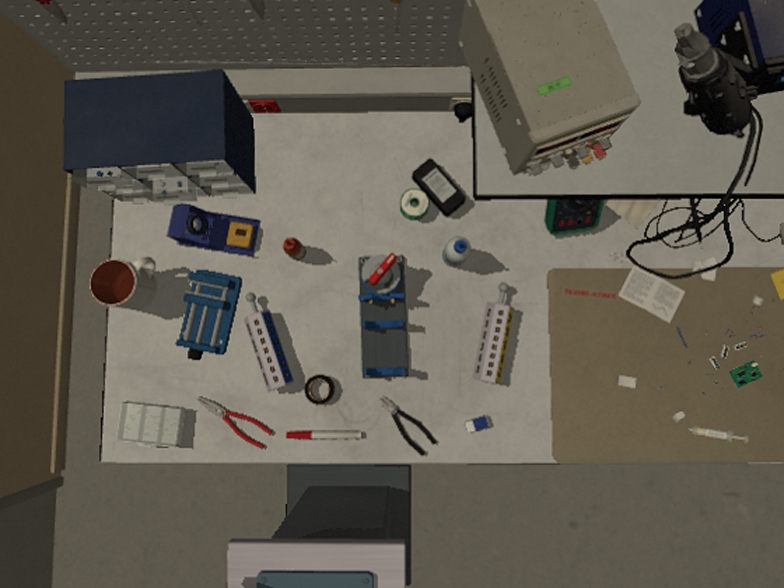

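View pics/side0.png

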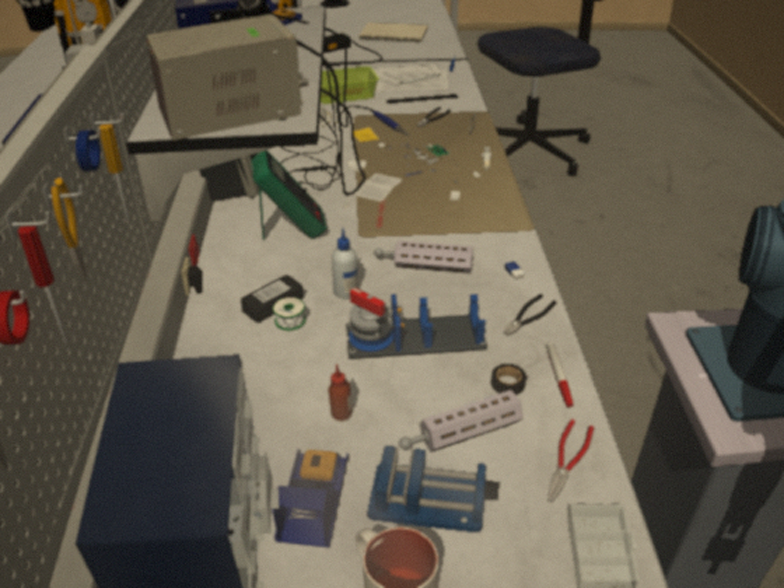

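Top view: the yellow-marked bar is right at (495,340), ball ahead at (503,290). The cradle is at (383,315), with the red wing at (382,268) pointing up-right. The spare bar is at left (267,345). The side view agrees. Next I'll fit poses by silhouette.

```bash
cat > fit.py <<'E'
from h import *
from scipy.optimize import minimize
def box(x0,x1,y0,y1,z0,z1): return np.array([[x,y,z] for x in(x0,x1) for y in(y0,y1) for z in(z0,z1)])
def cyl(r,z0,z1,cx=0): 
    a=np.linspace(0,2*np.pi,24,endpoint=False); return np.r_[[[cx+r*np.cos(t),r*np.sin(t),z] for t in a for z in(z0,z1)]]
a=np.deg2rad(np.arange(0,360,60)); Rc=.0254
BAR=[np.array([[x,Rc*np.cos(t),Rc*np.sin(t)] for x in(-.07,.07) for t in a]), box(.07,.1,-.004,.004,-.004,.004),
 np.array([[.1026+.009*np.cos(u)*np.cos(v),.009*np.sin(u)*np.cos(v),.009*np.sin(v)] for u in np.linspace(0,6.28,16) for v in np.linspace(-1.57,1.57,9)])]
CR=[box(-.14,.084,-.042,.042,0,.01)]
def place(P,p,z): c,s=np.cos(p[2]),np.sin(p[2]); return P@np.array([[c,s,0],[-s,c,0],[0,0,1]])+[p[0],p[1],z]
def sil(n,parts,p,z,S=4):
    m=np.zeros((420*S,560*S),np.uint8)
    for P in parts: cv2.fillConvexPoly(m,cv2.convexHull(((proj(n,place(P,p,z))+.5)*S).round().astype(np.int32)),1)
    return cv2.resize(m.astype(np.float32),(560,420),interpolation=cv2.INTER_AREA)
def fitp(parts,masks,p0,z):
    def c(q):
        p=np.array(q)*[.01,.01,.1]; t=0
        for n,m in masks.items():
            s=sil(n,parts,p,z); t+=1-np.minimum(s,m).sum()/np.maximum(s,m).sum()
        return t
    q0=np.array(p0)/[.01,.01,.1]
    r=minimize(c,q0,method="Nelder-Mead",options=dict(initial_simplex=np.r_[[q0],q0+np.eye(3)*.7],xatol=.01,fatol=1e-4,maxiter=150))
    return r.x*[.01,.01,.1],r.fun
def wire(im,n,P,p,z,k,x0,y0):
    for q in (proj(n,place(np.atleast_2d(P),p,z))-[x0,y0]+.5)*k: cv2.circle(im,tuple(int(v) for v in q),2,(0,255,0),-1)
E
cat > s1.py <<'E'
from fit import *
import json
ims={n:snapshot(n) for n in("top","side")}
mk=lambda t:{n:models.cut_out(n,t)[0]["mask"].astype(np.float32) for n in ims}
# bar
for n in ims: print([ (round(d["score"],2),d["rect"]) for d in models.cut_out(n,"bar")])
mb=mk("bar"); b,f=fitp(BAR,mb,[.4975,-.305,-.1],.022); print("bar",b.round(4),f)
for n in ims: print(n,fitp(BAR,{n:mb[n]},b,.022)[0].round(4))
# cradle: base, plus known points
obs=[]
for n in ims:
    for t,P in(("saddles",[-.086,0,.046]),("end_plate",[0,0,.046]),("cam_grip",[.044,0,.079]),("cradle",[0,0,0])):
        r=models.pinpoint(n,t)
        if r: obs.append((n,P,r[0]["point"]))
def c(q): return sum(min(np.sum((proj(n,place(np.array([P]),q,0))[0]-u)**2),25) for n,P,u in obs)
r=minimize(c,[.58,-.12,0],method="Nelder-Mead",options=dict(initial_simplex=np.array([[.58,-.12,0],[.59,-.12,0],[.58,-.11,0],[.58,-.12,.1]]))); cr=r.x; print("cradle pts",cr.round(4),r.fun)
# cradle by silhouette, saddle/endplate boxes added
CRX=CR+[box(0,.008,-.03,.03,0,.064)]+[box(x-.006,x+.006,-.036,.036,0,.057) for x in(-.128,-.044)]+[cyl(.037,0,.06,.044)]
mc=mk("cradle"); c2,f=fitp(CRX,mc,cr,0); print("cradle sil",c2.round(4),f)
for n in ims: print(n,fitp(CRX,{n:mc[n]},c2,0)[0].round(4))
# wing angle by colour
im=ims["top"].astype(int); u=proj("top",place(np.array([[.044,0,.09]]),c2,0))[0]
red=(im[...,0]>130)&(im[...,1]<80)&(im[...,2]<80); yy,xx=np.nonzero(red); k=np.hypot(xx-u[0],yy-u[1])<25
W=np.array([onz("top",(x,y),.092)[:2] for x,y in zip(xx[k],yy[k])]); m=W.mean(0); w,v=np.linalg.eigh(np.cov((W-m).T)); d=v[:,1]
print("red",m.round(4),"axis",place(np.array([[.044,0,0]]),c2,0).round(4),"ang",np.arctan2(d[1],d[0]),"lens",((W-m)@d).min(),((W-m)@d).max())
json.dump(dict(bar=list(b),cr=list(c2)),open("p.json","w"))
def crop(n,c,w,k=6):
    x0,y0=int(c[0]-w[0]/2),int(c[1]-w[1]/2); i=cv2.resize(ims[n][y0:y0+w[1],x0:x0+w[0],::-1],None,fx=k,fy=k,interpolation=cv2.INTER_NEAREST)
    for P in BAR[:1]+[np.array([[.1026,0,0],[0,0,.022]])]: wire(i,n,P,b,.022,k,x0,y0)
    for P in(CR[0],box(0,.008,-.03,.03,.064,.064),[[.044,0,.092],[-.086,0,.046]]): wire(i,n,np.array(P),c2,0,k,x0,y0)
    return i
i=crop("top",(315,220),(130,99)); cv2.imwrite("pics/o1.png",i); i=crop("side",(295,210),(130,99)); cv2.imwrite("pics/o2.png",i)
E
python3 s1.py
```

```text
[(0.77, [338.0, 203.6, 367.6, 269.9])]
[(0.71, [270.7, 172.9, 338.4, 194.7])]
bar [ 0.5044 -0.32   -0.2191] 0.20727962255477905
top [ 0.5039 -0.3185 -0.214 ]
side [ 0.5058 -0.3235 -0.2007]
cradle pts [ 0.5838 -0.1182  0.0046] 55.64721333546789Traceback (most recent call last):
  File "s1.py", line 19, in <module>
    mc=mk("cradle"); c2,f=fitp(CRX,mc,cr,0); print("cradle sil",c2.round(4),f)
  File "s1.py", line 4, in <lambda>
    mk=lambda t:{n:models.cut_out(n,t)[0]["mask"].astype(np.float32) for n in ims}
                   ~~~~~~~~~~~~~~~~~~~^^^
IndexError: list index out of range
```

```bash
sed -i 's/^mk=.*/def mk(t):\n    o={}\n    for n in ims:\n        r=models.cut_out(n,t)\n        for _ in range(3):\n            if not r: snapshot(n); r=models.cut_out(n,t)\n        if r: o[n]=r[0]["mask"].astype(np.float32); print(t,n,r[0]["rect"])\n    return o/; s/^for n in ims: print(n,fitp(CRX.*/for n in mc: print(n,fitp(CRX,{n:mc[n]},c2,0)[0].round(4))/' s1.py; python3 s1.py
```

```text
[(0.63, [334.1, 202.6, 367.6, 271.9])]
[(0.59, [270.7, 172.9, 338.6, 194.9])]
bar top [334.1, 202.6, 367.6, 271.9]
bar side [270.7, 172.9, 338.6, 194.9]
bar [ 0.5042 -0.3193 -0.2116] 0.19012606143951416
top [ 0.5043 -0.3187 -0.2201]
side [ 0.5053 -0.3235 -0.1994]
cradle pts [ 0.5864 -0.1172  0.0669] 48.91064447578649
cradle top [254.0, 181.7, 292.5, 270.8]
cradle side [250.3, 203.1, 281.6, 241.4]
cradle sil [ 0.5825 -0.1198  0.0338] 0.8635222911834717
top [ 0.5824 -0.1199  0.0346]
side [ 0.5995 -0.1617 -0.0485]
red [ 0.6284 -0.1185] axis [[ 0.6265 -0.1183  0.    ]] ang 2.4586157185291384 lens -0.032464330321790205 0.026119745996492572
```

View pics/o1.png

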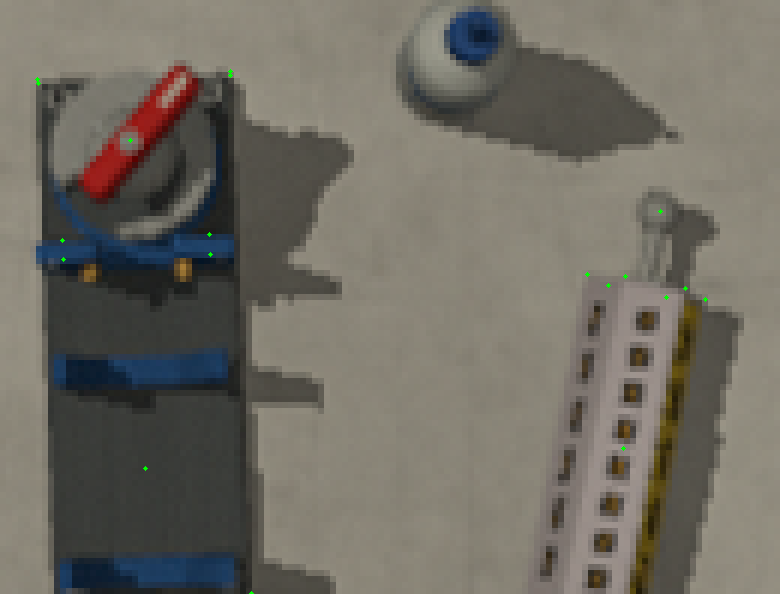

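View pics/o2.png

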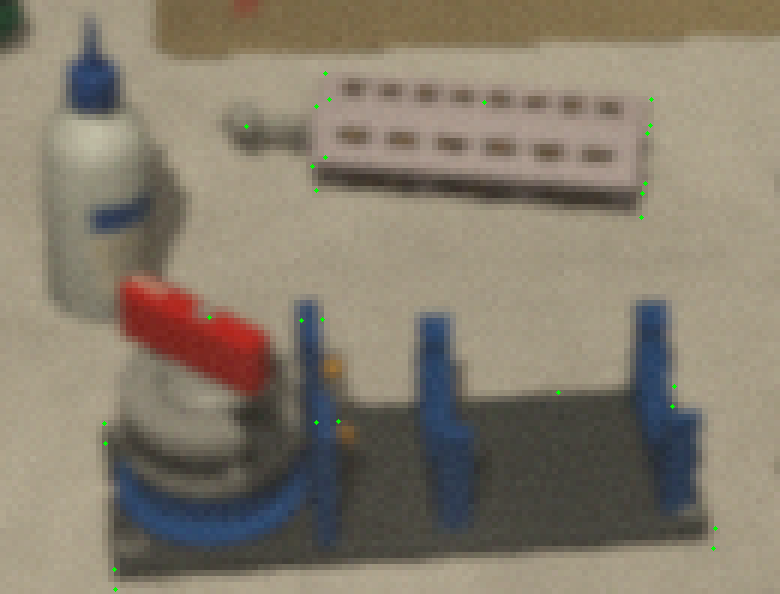

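Overlays match within about 1–2 px: wing hub at (130,141), long white-lined end up-right, so cam ≈ 0.72. Bar end, ball and cradle corners also line up. Next I'll check IK, then open the cam.

```bash
cat >> h.py <<'E'
import json
def P(): return json.load(open("p.json"))
def cr2w(v):
    x,y,t=P()["cr"]; return np.array([x+v[0]*np.cos(t)-v[1]*np.sin(t),y+v[0]*np.sin(t)+v[1]*np.cos(t),v[2]])
def q4(M): q=R.from_matrix(M).as_quat(); return [q[3],q[0],q[1],q[2]]
def tilt(yaw,sgn,flip=1):  # sgn=+1: start grasp (tool from -y side), -1: placing; jaw axis across the bar
    a=np.array([0,.5*sgn,-np.cos(np.pi/6)]); z=flip*np.array([0,np.cos(np.pi/6),.5*sgn])
    return R.from_euler("z",yaw).as_matrix()@np.c_[a,np.cross(z,a),z]
def bar_tcp(o,yaw,sgn,off=.004,s=.018):  # TCP for bar origin o (3)
    M=tilt(yaw,sgn); return np.array(o)+R.from_euler("z",yaw).apply([off,0,0])-(s+.003)*M[:,0]
E
python3 - <<'E'
from h import *
b=P()["bar"]; c=P()["cr"]; C=cr2w([.044,0,.083])
f=lambda q: None if q is None else np.round(q,2)
for y in(.888,-2.254,1.605,-1.537): print("cam",y,f(robot.ik(list(C),down(y))))
for fl in(1,-1):
    t=bar_tcp([b[0],b[1],.022],b[2],1); print("pick",fl,t.round(3),f(robot.ik(list(t),q4(tilt(b[2],1,fl)))))
    for x in(-.106,-.078):
        t=bar_tcp(cr2w([x,0,.046]),c[2],-1); print("place",fl,t.round(3),f(robot.ik(list(t),q4(tilt(c[2],-1,fl)))))
print(state()["time_s"])
E
```

```text
cam 0.888 None
cam -2.254 [-0.03  1.02  2.22  3.8   1.65 -1.51]
cam 1.605 None
cam -1.537 [-0.8   1.08  2.36  2.29  1.77 -1.79]
pick 1 [ 0.506 -0.33   0.04 ] [-0.56  1.59  0.26 -0.93  2.7  -2.98]
place 1 [ 0.48  -0.113  0.064] [-0.26  1.3   0.9  -0.47  2.46 -1.42]
place 1 [ 0.508 -0.112  0.064] [-0.25  1.35  0.78 -0.5   2.53 -1.47]
pick -1 [ 0.506 -0.33   0.04 ] [-1.36  1.2   2.31  1.97  1.72 -1.39]
place -1 [ 0.48  -0.113  0.064] None
place -1 [ 0.508 -0.112  0.064] [-1.22  1.41  2.56  1.79  1.8  -2.9 ]
2.8
```

Tool y is the approach axis, not x, so I'm fixing that.

```bash
python3 - <<'E'
s=open("h.py").read()
s=s.replace("x=np.array([0,0,-1.]); z=np.array([np.cos(yaw),np.sin(yaw),0]); y=np.cross(z,x)","y=np.array([0,0,-1.]); z=np.array([np.cos(yaw),np.sin(yaw),0]); x=np.cross(y,z)")
s=s.replace("np.c_[a,np.cross(z,a),z]","np.c_[np.cross(a,z),a,z]").replace("(s+.003)*M[:,0]","(s+.003)*M[:,1]")
open("h.py","w").write(s)
E
python3 - <<'E'
from h import *
b=P()["bar"]; c=P()["cr"]; C=cr2w([.044,0,.083])
f=lambda q: None if q is None else np.round(q,2)
for y in(.888,-2.254,1.605,-1.537,.03,3.17): print("cam",y,f(robot.ik(list(C),down(y))))
for fl in(1,-1):
    t=bar_tcp([b[0],b[1],.022],b[2],1); print("pick",fl,t.round(3),f(robot.ik(list(t),q4(tilt(b[2],1,fl)))))
    for x in(-.106,-.078):
        t=bar_tcp(cr2w([x,0,.046]),c[2],-1); print("place",fl,t.round(3),f(robot.ik(list(t),q4(tilt(c[2],-1,fl)))))
print(state()["time_s"])
E
```

```text
cam 0.888 [-0.36  0.55  1.5  -0.    1.09 -1.25]
cam -2.254 [-0.36  0.55  1.5  -0.    1.09  1.89]
cam 1.605 [-0.36  0.55  1.5  -0.    1.09 -1.97]
cam -1.537 [-0.36  0.55  1.5  -0.    1.09  1.18]
cam 0.03 [-0.36  0.55  1.5  -0.    1.09 -0.39]
cam 3.17 [-0.36  0.55  1.5  -0.    1.09  2.75]
pick 1 [ 0.506 -0.33   0.04 ] [-0.98  0.72  1.43  0.38  1.38 -2.48]
place 1 [ 0.48  -0.113  0.064] [-0.11  0.41  1.97 -0.73  0.83 -1.19]
place 1 [ 0.508 -0.112  0.064] [-0.1   0.45  1.9  -0.71  0.86 -1.21]
pick -1 [ 0.506 -0.33   0.04 ] [-0.98  0.72  1.43  0.38  1.38  0.66]
place -1 [ 0.48  -0.113  0.064] [-0.11  0.41  1.97 -0.73  0.83  1.95]
place -1 [ 0.508 -0.112  0.064] [-0.1   0.45  1.9  -0.71  0.86  1.93]
2.8
```

```bash
python3 - <<'E'
from h import *
c=P()["cr"]; th=.717; C=cr2w([.044,0,.089]); y=c[2]-th+np.pi/2
robot.move_pose(list(C+[0,0,.06]),down(y)); print(state()["time_s"])
effector.gripper_to(.045)
print(robot.move_l(list(C),velocity=.1,until_force=8)); print(state()["ee_pos"],state()["time_s"])
effector.gripper_to(0.0); s=state(); print("gap",s["finger_gap"],s["force"],s["ft_torque"],s["time_s"])
q=np.array(s["joints"]); q[5]-=th+.02
robot.move_joints(list(q)); s=state(); print(s["joints"][5]-q[5],s["force"],s["ft_torque"],s["time_s"])
effector.gripper_to(.045); robot.move_l(list(C+[0,0,.08]),velocity=.2)
print(state()["time_s"]); 
for n,cr in(("top",(240,165,320,225)),("side",(230,190,310,250))): save(n,f"pics/c_{n}.png",5,cr)
E
python3 -c "
import cv2,numpy as np
a,b=[cv2.imread(f'pics/c_{n}.png') for n in('top','side')]
cv2.imwrite('pics/c1.png',np.hstack([a,b]))"
```

```text
5.7
False
[ 0.62684463 -0.11841913  0.0893903 ] 7.3667
gap 0.013820356152046721 [1.11097582 0.84036445 1.42328291] [ 0.23652737 -0.08693723 -0.09218019] 7.9667
0.0022849157800646225 [-0.94851539  0.01009756  0.51553188] [-0.10647052  0.02163183 -0.23102124] 8.7
9.9583
```

View pics/c1.png

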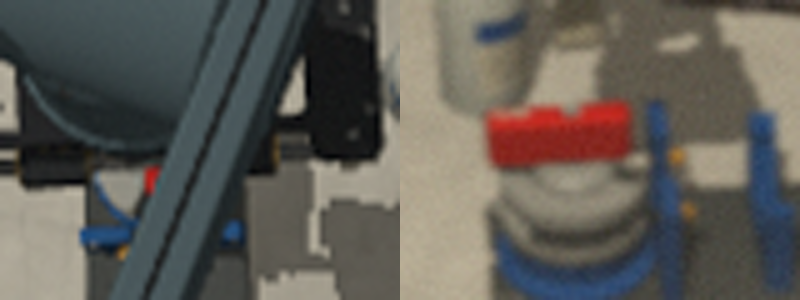

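The side crop shows the wing parallel to the cradle axis, long end (left, 490) away from the bar, so the cam is open. Now the bar.

```bash
python3 - <<'E'
from h import *
b=P()["bar"]; M=tilt(b[2],1,1); q=q4(M); a=M[:,1]; t=bar_tcp([b[0],b[1],.022],b[2],1)
robot.move_pose([.49,-.22,.22],q); 
robot.move_pose(list(t-.07*a),q); effector.gripper_to(.054); print(state()["time_s"])
print(robot.move_l(list(t),velocity=.07,until_force=5)); s=state(); print(t.round(4),np.round(s["ee_pos"],4),np.round(s["force"],1),s["time_s"])
effector.gripper_to(0.0); s=state(); print("gap",s["finger_gap"],np.round(s["force"],1),np.round(s["ft_torque"],2),s["time_s"])
for n,cr in(("top",(290,190,410,290)),("side",(250,120,370,220))): save(n,f"pics/d_{n}.png",3.3,cr)
E
python3 -c "
import cv2,numpy as np
a,b=[cv2.imread(f'pics/d_{n}.png') for n in('top','side')]
cv2.imwrite('pics/d1.png',np.hstack([a,b]))"
```

```text
11.9917
False
[ 0.5059 -0.3304  0.0402] [ 0.5062 -0.3309  0.0406] [0.6 0.3 0.3] 13.1417
gap 0.043765808918756616 [0.6 2.2 3.6] [ 0.39 -0.04 -0.07] 13.4833
```

View pics/d1.png

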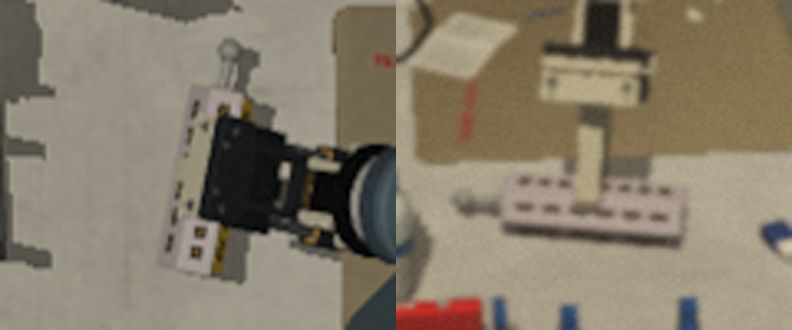

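Gripped: gap is 43.8 mm, and the picture shows the fingers on the upper-left and lower-right flats at mid-bar.

```bash
python3 - <<'E'
from h import *
c=P()["cr"]; s=state(); p=np.array(s["ee_pos"])
robot.move_l(list(p+[-.02,.0,.12]),velocity=.2); s=state(); print("gap",s["finger_gap"],np.round(s["force"],1),s["time_s"])
t=bar_tcp(cr2w([-.108,0,.046]),c[2],-1); q=q4(tilt(c[2],-1,1))
robot.move_pose(list(t+[0,0,.07]),q); s=state(); print(np.round(s["ee_pos"],4),(t+[0,0,.07]).round(4),s["finger_gap"],np.round(s["force"],1),np.round(s["ft_torque"],2),s["time_s"])
B=cr2w([-.108+.1026,0,.116]); print("ball exp",B.round(4))
for n in("top","side"): save(n,f"pics/e_{n}.png",3.3,(215,170,335,270) if n=="top" else (240,140,360,240)); 
for k in("bar_ball","bar"):
    r={n:models.pinpoint(n,k) for n in("top","side")}
    X=B if k=="bar_ball" else cr2w([-.108,0,.116])
    for n in r: print(k,n,[(np.round(d["point"],1),round(d["score"],2)) for d in r[n][:2]],"exp",proj(n,X).round(1))
E
python3 -c "
import cv2,numpy as np
a,b=[cv2.imread(f'pics/e_{n}.png') for n in('top','side')]
cv2.imwrite('pics/e1.png',np.hstack([a,b]))"
```

```text
gap 0.04365744798591951 [ 0.4  0.8 -5.1] 14.3417
[ 0.4779 -0.1129  0.1334] [ 0.4782 -0.1128  0.1342] 0.04363086534337376 [ 0.7 -0.3 -4.4] [ 0.63  0.03 -0.02] 15.3667
ball exp [ 0.5771 -0.12    0.116 ]
bar_ball top [(array([276.1, 212.2]), 0.94), (array([271.1, 249.2]), 0.21)] exp [[271.7 212.5]]
bar_ball side [(array([287.7, 199.8]), 0.64)] exp [[286.9 202.1]]
bar top [] exp [[273.2 257. ]]
bar side [(array([334.9, 199.3]), 0.83)] exp [[333.9 199.2]]
```

View pics/e1.png

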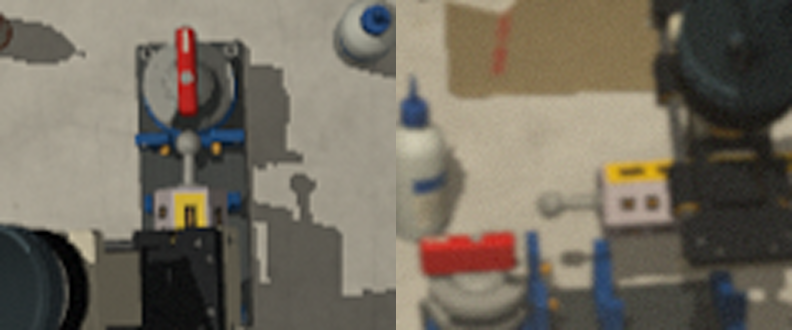

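Yellow is up. The ball sits at about (271.7,213) in the top view and (286,202) in the side view, within 1 px of expected. Lowering, then sliding to the pins.

```bash
python3 - <<'E'
from h import *
c=P()["cr"]; t=bar_tcp(cr2w([-.108,0,.046]),c[2],-1)
robot.move_l(list(t+[0,0,.022]),velocity=.15)
r=robot.move_l(list(t+[0,0,-.001]),velocity=.05,until_force=10); s=state(); print(r,(np.array(s["ee_pos"])-t).round(4),s["finger_gap"],np.round(s["force"],1),np.round(s["ft_torque"],2),s["time_s"])
E
```

```text
True [ 0.0002 -0.0003  0.0005] 0.04369399025500911 [-0.2 -0.2  3.6] [-0.18  0.01 -0.06] 16.5917
```

```bash
python3 - <<'E'
from h import *
c=P()["cr"]; p=np.array(state()["ee_pos"]); d=cr2w([1,0,0])-cr2w([0,0,0])
r=robot.move_l(list(p+.0315*d),velocity=.05,until_force=9); s=state(); print(r,(np.array(s["ee_pos"])-p).round(4),s["finger_gap"],np.round(s["force"],1),np.round(s["ft_torque"],2),s["time_s"])
E
```

```text
True [ 0.0008 -0.0002 -0.    ] 0.0435842978079731 [ 0.8 -0.4  3.2] [-0.09 -0.16 -0.04] 16.8417
```

```bash
python3 - <<'E'
from h import *
c=P()["cr"]; d=cr2w([1,0,0])-cr2w([0,0,0])
t0=bar_tcp(cr2w([-.108,0,.046]),c[2],-1)
p=np.array(state()["ee_pos"]); robot.move_l(list(p+[0,0,.0007]),velocity=.02)
for k,th in((.024,15),(.0307,12)):
    tgt=np.array([*(t0+k*d)[:2],p[2]+.0007])
    r=robot.move_l(list(tgt),velocity=.05,until_force=th); s=state(); print(r,((np.array(s["ee_pos"])-t0)@d).round(4),s["finger_gap"],np.round(s["force"],1),np.round(s["ft_torque"],2),s["time_s"])
E
```

```text
False 0.0239 0.04366708451169693 [-0.1  0.7 -3.8] [ 0.68  0.01 -0.03] 17.7
False 0.0304 0.04353062962436986 [-1.4  0.3 -4.1] [ 0.65  0.29 -0.13] 17.9833
```

```bash
python3 - <<'E'
from h import *
c=P()["cr"]; d=cr2w([1,0,0])-cr2w([0,0,0]); M=tilt(c[2],-1,1)
p=np.array(state()["ee_pos"])
r=robot.move_l(list(p+.0015*d-[0,0,.0005]),velocity=.02,until_force=12); s=state(); print(r,np.round(s["force"],1),s["time_s"])
effector.gripper_to(.07); p=np.array(s["ee_pos"])
r=robot.move_l(list(p-.09*M[:,1]),velocity=.15,until_force=10); print(r,state()["time_s"])
robot.move_pose([.45,.1,.25],down(c[2]+np.pi/2)); print(state()["time_s"])
for n in("top","side"): save(n,f"pics/f_{n}.png",3.3,(215,170,335,270) if n=="top" else (240,160,360,260)); 
for k,X in(("bar_ball",cr2w([.0246,0,.046])),("bar",cr2w([-.078,0,.046]))):
    for n in("top","side"): print(k,n,[(np.round(e["point"],1),round(e["score"],2)) for e in models.pinpoint(n,k)[:2]],"exp",proj(n,X).round(1))
E
python3 -c "
import cv2,numpy as np
a,b=[cv2.imread(f'pics/f_{n}.png') for n in('top','side')]
cv2.imwrite('pics/f1.png',np.hstack([a,b]))"
```

```text
False [-3.1  0.9  0.3] 18.2333
False 19.6333
20.475
bar_ball top [(array([272.2, 204.1]), 0.79)] exp [[272.2 203.2]]
bar_ball side [(array([276. , 225.9]), 0.95)] exp [[273.6 228.1]]
bar top [(array([272.6, 244.7]), 0.94)] exp [[273.6 244.4]]
bar side [(array([317. , 224.9]), 0.55)] exp [[319.1 225.1]]
```

View pics/f1.png

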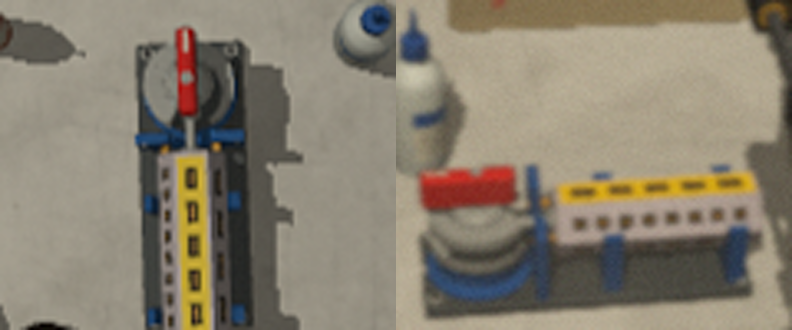

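The bar is seated yellow-up with its end at the pins and the neck through the slot. The cam wing still reads open. Now locking.

```bash
python3 - <<'E'
from h import *
c=P()["cr"]; C=cr2w([.044,0,.089]); y=c[2]+np.pi/2
robot.move_pose(list(C+[0,0,.07]),down(y)); effector.gripper_to(.04)
print(np.round(state()["joints"],2),robot.move_l(list(C),velocity=.1,until_force=8))
effector.gripper_to(0.0); s=state(); print("gap",s["finger_gap"],s["time_s"]); q=np.array(s["joints"]); q0=q[5]
for a in(1.2,2.2,2.8,3.15):
    q[5]=q0+a; robot.move_joints(list(q)); s=state(); print(a,round(s["joints"][5]-q0,3),np.round(s["force"],1),np.round(s["ft_torque"],2),s["finger_gap"],s["time_s"])
E
```

```text
[-0.36  0.47  1.42  0.    1.24 -1.97] False
gap 0.014228302087472134 23.9917
1.2 1.199 [2.  3.3 0.4] [ 0.42 -0.26 -0.07] 0.013686917609017734 25.1
2.2 2.2 [5.7 3.2 0. ] [ 0.53 -0.48  0.04] 0.013736076346482206 26.0417
2.8 2.8 [ 4.6  2.4 -0.8] [ 0.49 -0.55 -0.05] 0.014166737076761566 26.6667
3.15 3.149 [ 4.5  2.4 -1.5] [ 0.45 -0.57  0.17] 0.013778742999347412 27.0917
```

```bash
python3 - <<'E'
from h import *
q=np.array(state()["joints"])
for a in(.03,.03):
    q[5]+=a; robot.move_joints(list(q)); s=state(); print(round(s["joints"][5]-q[5],3),np.round(s["ft_torque"],2),s["time_s"])
effector.gripper_to(.04); C=np.array(s["ee_pos"]); robot.move_l(list(C+[0,0,.09]),velocity=.15)
robot.move_pose([.42,.15,.28],down(P()["cr"][2]+np.pi/2-np.pi)); robot.dwell(.3); print(state()["time_s"])
for n in("top","side"): save(n,f"pics/g_{n}.png",3.3,(215,170,335,270) if n=="top" else (240,160,360,260)); 
im=snapshot("top").astype(int); cc=P()["cr"]; A=cr2w([.044,0,.09]); u=proj("top",A)[0]
red=(im[...,0]>130)&(im[...,1]<80)&(im[...,2]<80); yy,xx=np.nonzero(red); k=np.hypot(xx-u[0],yy-u[1])<25
W=np.array([onz("top",(x,y),.092)[:2] for x,y in zip(xx[k],yy[k])]); m=W.mean(0); w,v=np.linalg.eigh(np.cov((W-m).T)); d=v[:,1]; print("wing-cradle",(np.arctan2(d[1],d[0])-cc[2]+1.57)%np.pi-1.57)
snapshot("side")
for k,X in(("bar_ball",cr2w([.0326,0,.046])),("bar",cr2w([-.07,0,.046]))):
    for n in("top","side"): print(k,n,[(np.round(e["point"],1),round(e["score"],2)) for e in models.pinpoint(n,k)[:2]],"exp",proj(n,X).round(1))
E
python3 -c "
import cv2,numpy as np
a,b=[cv2.imread(f'pics/g_{n}.png') for n in('top','side')]
cv2.imwrite('pics/g1.png',np.hstack([a,b]))"
```

```text
-0.001 [ 0.39 -0.12  0.62] 27.3417
-0.001 [0.26 0.05 0.66] 27.5917
30.6167
wing-cradle -0.010372903301811398
bar_ball top [(array([274.5, 201.9]), 0.56)] exp [[272.1 200. ]]
bar_ball side [] exp [[270.  228.3]]
bar top [(array([271.5, 242. ]), 0.86)] exp [[273.5 241.2]]
bar side [(array([316.7, 225.7]), 0.61)] exp [[315.6 225.3]]
```

View pics/g1.png

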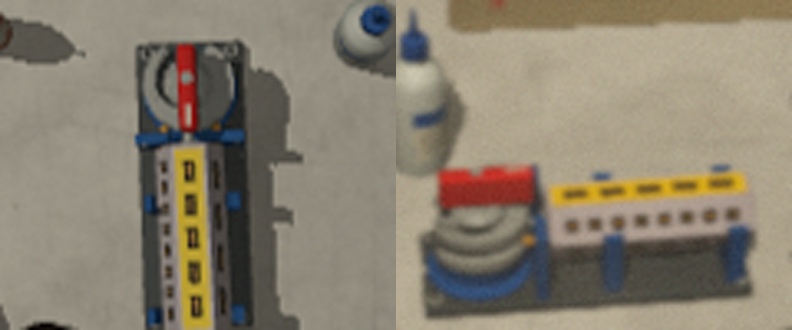

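The long white-lined end now points at the bar. The bar's end face moved from row 153 to 144 (about 8 mm) against the end plate, with yellow up. Handing in.

```bash
python3 -c "
from h import *
robot.job_done(); print(state()['time_s'])"
```

```text
the job is handed in; nothing more can be done
the job is handed in; nothing more can be done
```

The bar is locked in the blue cradle, yellow flat up and drawn tight against the end plate. I handed the job in at about 31 s on the robot's clock; it reports no verdict.

- **What I did:** I opened the cam from about 0.72 rad to its open stop. I picked the bar up with the tool tilted 30°, rolled it 60° in the air so yellow faced up, and lowered it into the saddles. I then slid it onto the pins, where the push-back rose from 1.4 to 3.1 N. Last, I turned the cam half a turn clockwise.
- **Last checks:** At the locked stop the wrist torque rose to about 0.65 Nm. In the pictures the wing's white-lined end points at the bar, aligned with the cradle to about 0.01 rad. The bar had moved about 8 mm, up to the end plate. The robot was clear of everything.
- **Failed or disagreed:**
  - The network missed the ball in the final side picture and placed it about 2–3 px off in the top one.
  - The side outline of the cradle was unusable, so I took the cradle's pose from the top view.
  - The first slide stopped early, so I lifted the bar 0.7 mm and repeated it.
  - I did not re-measure the spare bar and the other things at the end, but I felt no unexpected contact.

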